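Rock the angle gauge on a crowned stud to its set mark

ROBOT

A 6-joint arm with a two-finger parallel gripper is mounted at the origin on the work surface. World frame = base frame: x ahead of the robot, y to its left, z up, the work surface at z = 0. Lengths are in m, angles in rad, forces in N, time in s.
With the tool pointing down it reaches from about 0.375 to 0.9 m from the base axis. Payload 3.1 kg.
Tool frame: the origin (TCP) lies midway between the tips of the shut fingers; the grasp point (between the pads) lies pinch_z behind it (pinch_z is the distance from the TCP to the grasp point, in m); y points along the fingers, z is the direction in which the jaws open and shut, and the axes are right-handed (so a half turn about y gives the same grasp; the last joint's range is limited). The gripper opens to 87 mm and grips with 3 to 60 N. Pads are 19 mm wide; open, the fingers measure 117 mm over their backs; the gripper's body (75 mm by 190 mm) begins 51 mm behind the grasp point.
Start: joints at [-1.359, 0.527, 1.433, -0, 1.181, -0.178], TCP at [0.238, -0.578, 0.223] pointing down, gripper open.
Joint ranges: [-3.08, 3.08], [-0.75, 2.2], [0.22, 2.44], [-1.43, 4.57], [0, 2.65], [-2.85, 2.85]. Speed limits (rad/s): [2.79, 2.79, 3.14, 3.14, 3.14, 3.14].

INTERFACE

Orientations are given as a unit quaternion [x, y, z, w].
In Python, from rig import get_obs, camera, hand_in, pinch_z gives the robot as it stands. The module is installed in compiled form; this text tells all that it offers.
- The arm moves only by the tool arm_command, never from a script. Its argument "plan" is a list of rows, each a list of 2 entries, a list of its own where there are three numbers: the shift along the world's x, y, z in units of 25 mm (1.0 is 25 mm), then the turn about the world's z in units of 5 degrees (1.0 is 5 degrees). A call has 1 to 5 rows; each row is the pose to reach, as a shift and turn from the pose commanded when the call began; what a row does not reach only later rows make up. A row lasts 1/10 s, in which the tool goes at most 50 mm and 8.59 degrees, less where a joint would pass 70% of its speed; a pose out of reach is approached as far as the arm can. A call with a gripper value outside its range is refused whole. "fingers" is the opening, from -1 (shut) to 1 (fully open), set as the call begins (left out, the last holds). The fingers move at their own pace and stop on an object; "force" is the grip in N (left out, the last holds). Time passes only in rows, so rows that repeat a pose let the fingers close. It gives the time, the measured TCP pose, the force and the opening at its end, in the units of the state.
- get_obs(): the state, without advancing time (a new reading comes with each control period).
- camera(name): name is "side" or "top" or "wrist"; returns a dict with "pixels" (480x640x3 uint8, red, green, blue), "camera_matrix" (3x3 intrinsics, pixels), "distortion" ([k1, k2, p1, p2, k3] as OpenCV has them; the pictures are not rectified), "R" (3x3) and "t" (3): a world point X has camera coordinates R X + t. Camera axes: x right, y down, z forward; pixel columns grow to the right and rows downward; lengths in m; the calibration is good to about 2 mm. A picture is of the moment at which its call begins. There is no depth.
- hand_in(): hands the job in, once; it reports no verdict.
The state is a dict: "time": time; "q": joint angles; "joint_velocities": joint speeds; "joint_torque": joint torques, N m; "position": TCP position; "tool_rot": TCP orientation; "ft_force": force on the tool from outside, world axes, zero at the start; "moment": the same for the moment, N m; "grip_width": finger opening in m.
Only numpy, scipy, OpenCV 4.12 (cv2) and the standard library are available. Lean on these libraries where they do the work, as an engineer would, in place of code of your own. Each camera call takes 0.05 s, during which the arm holds its last target.

TASK

Lift the pendulum angle gauge off the joist offcut and set it level across the rounded crown of the stud, pausing there a moment. Then rock it on the crown until its swinging pointer settles in the fork of the set mark, and finish while holding it there, sole still resting on the crown, so that the line can be scribed. Don't disturb the other things on the bench.

Things in the scene. Friction and masses are not known exactly. Their poses are not given: they have to be found in the camera images.
- gauge: pendulum angle gauge, about 0.3 to 0.5 kg: flat aluminium sole 34 x 120 x 10 mm (x, y, z), white dial plate upright over it facing +x, frame up to 96 mm, and a dark wooden grip on top. Origin at the centre of the sole's underside, z up, y along the sole. At the start it stands loose on the joist offcut, dial away from the robot within 30 degrees
- gauge_grip (a point): centre of the gauge's wooden grip, 120 mm above the sole's underside; the grip is 26 mm (gauge x) by 28 mm (gauge y) and reaches from 96 to 144 mm above the underside; axes as the gauge's
- gauge_sole (a point): centre of the underside of the gauge's sole; axes as the gauge's
- pointer (a joint): angle of the gauge's swinging pointer about the gauge's x axis (rad), pivot 84 mm above the sole's underside on its middle line; 0 hangs straight towards the sole, positive swings towards gauge +y. It hangs freely under gravity, so tipping the gauge by -a about its x axis makes it read +a; settles in under a second
- mark (a joint): angle of the set mark, same pivot, zero and sense as the pointer (rad): a small U-shaped fork on the dial, 12 mm wide inside and 51 to 67 mm from the pivot (the pointer is 3 mm wide there and passes in front of it), held by stiff friction; it is already set and always lies on the gauge's +y side, between 0.22 and 0.42 rad
- pointer_tip (a point): point on the pointer 57 mm from its pivot, near its tip; its z axis runs along the pointer towards the pivot
- mark_tip (a point): middle of the set mark's fork, 57 mm from the pivot; its z axis runs towards the pivot
- stud: fixed wooden stud block, 130 mm long along its x, 90 mm wide, with a half-round crown on top running along x: radius 45 mm, highest line 70 mm above the bench. Along its +y side a low shoulder 40 mm wide and 20 mm high. Origin under the centre of the crown; its x axis points away from the robot within 20 degrees
- stud_axis (a point): mid-length point of the axis of the crown's cylinder, 25 mm above the bench, 45 mm under the crown's top; axes as the stud's. The gauge stands across the crown: gauge x along stud x
- joist: fixed joist offcut, 100 x 180 x 45 mm (x, y, z), flat top at 45 mm; origin under its centre
- sanding_block: cork-faced sanding block with a wooden back, 65 x 110 x 38 mm; origin under its centre; bystander
- glue: white glue bottle, 60 mm across, 150 mm tall; origin under its centre; bystander
- screw_jar: glass jar with steel lid, 70 mm across, 85 mm tall; origin under its centre; bystander
- try_square: try square lying flat: wooden stock 120 x 22 x 16 mm along its x, thin steel blade reaching 185 mm along its y; origin under the middle of the stock; bystander
- tape: grey tape measure, 70 x 35 x 66 mm; origin under its centre; bystander
- mallet: hammer with a wooden handle lying flat, handle along its x; bystander
- wedge: wooden offcut 90 x 40 x 20 mm; origin under its centre; bystander
There are look-alikes about, which are no part of the job. What is shaped like the gauge but purple is not meant.

How it is judged:
On the way:
1. the gauge, held, stands level across the stud's crown (contact force between gauge and stud above 0.5 N and contact force between the fingers and gauge above 2 N and z of stud_axis in the frame of gauge_sole between -0.049 and -0.041 m and y of stud_axis in the frame of gauge_sole between -0.06 and 0.06 m and x of gauge_sole in the frame of stud_axis between -0.06 and 0.06 m and angle between the x axis of gauge_sole and the x axis of stud_axis, either way round below 0.2 rad and angle between gauge_sole's own z axis and vertical below 0.1 rad), for 0.2 s.
At the end, for the whole second after the job is handed in: Held by the fingers; sole tangent on the crown (over 0.5 N, crown axis 45 mm under it within 4 mm, within 60 mm of both middles, across the crown within 0.2 rad); pointer within 0.08 rad of the mark, swinging under 0.2 rad/s; gauge slower than 0.02 m/s (contact force between gauge and stud above 0.5 N and contact force between the fingers and gauge above 2 N and z of stud_axis in the frame of gauge_sole between -0.049 and -0.041 m and y of stud_axis in the frame of gauge_sole between -0.06 and 0.06 m and x of gauge_sole in the frame of stud_axis between -0.06 and 0.06 m and angle between the x axis of gauge_sole and the x axis of stud_axis, either way round below 0.2 rad and angle between the z axis of pointer_tip and the z axis of mark_tip, either way round below 0.08 rad and velocity of joint pointer between -0.2 and 0.2 rad/s and linear speed of gauge below 0.02 m/s); the arm keeps its last pose, push and grip.
It fails at once if a bystander is disturbed (moved more than 30 mm) (distance of any of sanding_block, glue, screw_jar, try_square, tape, mallet, wedge from where it was at the start of the episode above 0.03 m).
It also fails if it takes over 54 s, if anything falls off the work surface, if the arm or the gripper's body presses on something with over 40 N, if the wrist force passes 120 N, or if a joint passes its speed limit or range.

## Working session

There is one attempt and no reset: what is moved stays moved. The work goes in short steps, Python scripts to look and compute and a tool call to move; the robot and the scene stay as the last step left them, time stands still between calls to the robot, and variables do not carry over. Pictures are saved under pics/ and viewed, and the job is handed in when it is done.

Besides the shell and the picture viewer there is one more tool, called after ">>>" as a command line: name --argument value ..., lists and objects as JSON in quotes. arm_command: Moves the arm, as the interface text tells. Its arguments: {"type":"object","properties":{"plan":{"type":"array"},"fingers":{"type":"number"},"force":{"type":"number"}},"required":["plan"]}

```bash
mkdir -p pics; cat > h.py <<'E'
import numpy as np,cv2,pickle
from rig import get_obs,camera,pinch_z
def snap(n,tag):
    c=camera(n); cv2.imwrite(f'pics/{tag}.png',c['pixels'][:,:,::-1]); pickle.dump(c,open(f'pics/{tag}.pkl','wb')); return c
def load(tag): return pickle.load(open(f'pics/{tag}.pkl','rb'))
def ray(c,uv):
    p=cv2.undistortPoints(np.array([[uv]],float),np.array(c['camera_matrix']),np.array(c['distortion']))[0,0]
    R=np.array(c['R']);t=np.array(c['t']); o=-R.T@t; d=R.T@np.array([p[0],p[1],1.]); return o,d/np.linalg.norm(d)
def onz(c,uv,z):
    o,d=ray(c,uv); return o+d*(z-o[2])/d[2]
def tri(c1,u1,c2,u2):
    o,d=ray(c1,u1);p,e=ray(c2,u2)
    s=np.linalg.lstsq(np.stack([d,-e],1),p-o,rcond=None)[0]
    a=o+s[0]*d;b=p+s[1]*e; return (a+b)/2,np.linalg.norm(a-b)
def proj(c,X):
    return cv2.projectPoints(np.array(X,float).reshape(-1,1,3),cv2.Rodrigues(np.array(c['R']))[0],np.array(c['t'],float),np.array(c['camera_matrix']),np.array(c['distortion']))[0][:,0]
E
python3 - <<'E'
from h import *
o=get_obs();print({k:np.round(v,3) for k,v in o.items()},pinch_z)
for n in('side','top','wrist'):
    c=snap(n,n+'0');R=np.array(c['R']);print(n,-R.T@np.array(c['t']),R[2])
E
```

```text
{'time': np.float64(0.0), 'q': array([-1.36 ,  0.528,  1.434,  0.   ,  1.181, -0.179]), 'joint_velocities': array([ 0.001,  0.001,  0.001, -0.   , -0.001, -0.001]), 'joint_torque': array([-2.0000e-03, -4.4004e+01, -1.7659e+01,  6.3000e-02,  5.8000e-02,
       -0.0000e+00]), 'position': array([ 0.237, -0.577,  0.222]), 'tool_rot': array([-0.137,  0.694, -0.693,  0.137]), 'ft_force': array([-0.081, -0.229, -0.643]), 'moment': array([-0.035,  0.001,  0.012]), 'grip_width': np.float64(0.087)} 0.0187
side [0.12333832 1.03211494 1.29265918] [ 0.2613207  -0.63908469 -0.7233825 ]
top [ 0.44433089 -0.00335304  1.47703043] [ 0.05882707 -0.00756086 -0.99823956]
wrist [ 0.30600171 -0.54955395  0.38312784] [-0.24893502 -0.09997057 -0.96334689]
```

View pics/side0.png

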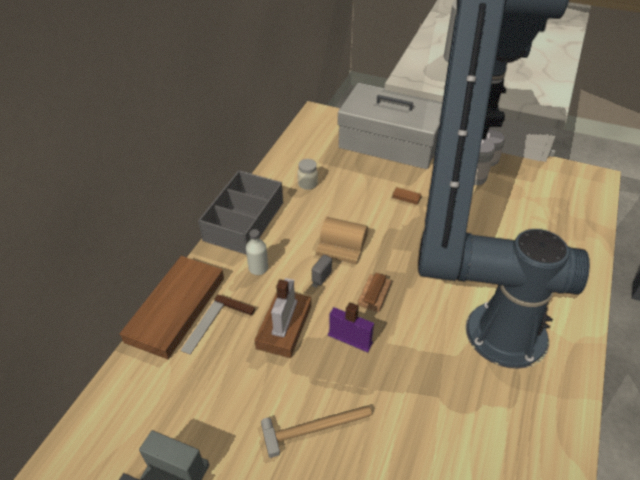

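View pics/top0.png

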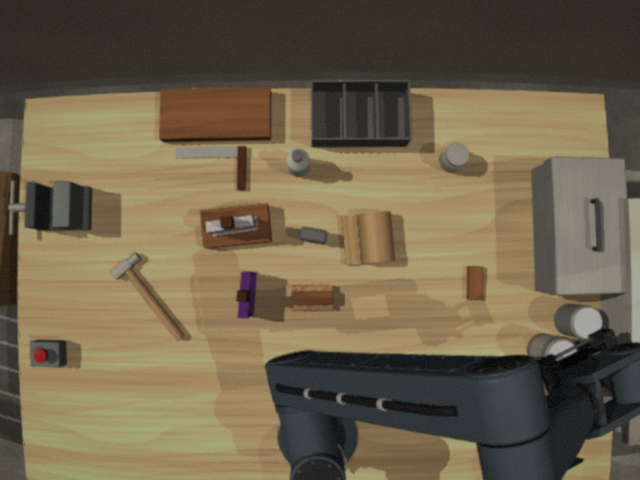

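View pics/wrist0.png

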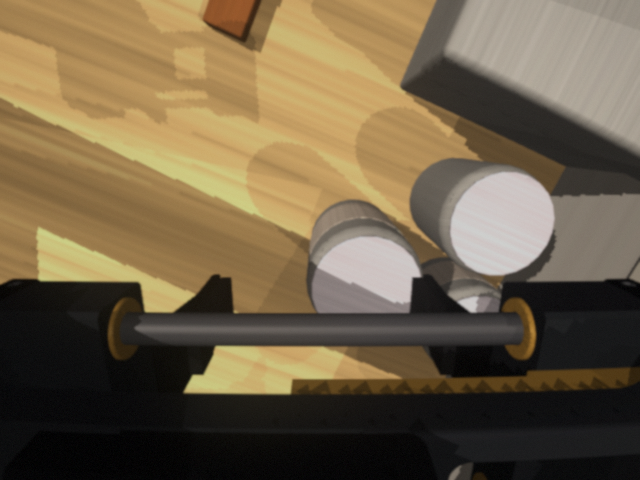

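The side and top pictures show two gauge-shaped candidates. The white and grey one at top (232,225) / side (284,308) stands on the brown joist. The purple one is at top (246,295) / side (351,328). The white-dialled one on the joist is the one meant. I'll confirm with a crop.

```bash
python3 - <<'E'
from h import *
from scipy.spatial.transform import Rotation as R
print(R.from_quat(get_obs()['tool_rot']).as_matrix().round(3))
t=cv2.imread('pics/top0.png')[190:280,190:410]; s=cv2.imread('pics/side0.png')[205:360,245:400]
cv2.imwrite('pics/ct.png',cv2.resize(t,None,fx=3.6,fy=3.6,interpolation=cv2.INTER_CUBIC))
cv2.imwrite('pics/cs.png',cv2.resize(s,None,fx=3.8,fy=3.8,interpolation=cv2.INTER_CUBIC))
E
```

```text
[[-0.925 -0.     0.38 ]
 [-0.38   0.002 -0.925]
 [-0.    -1.    -0.002]]
```

View pics/ct.png

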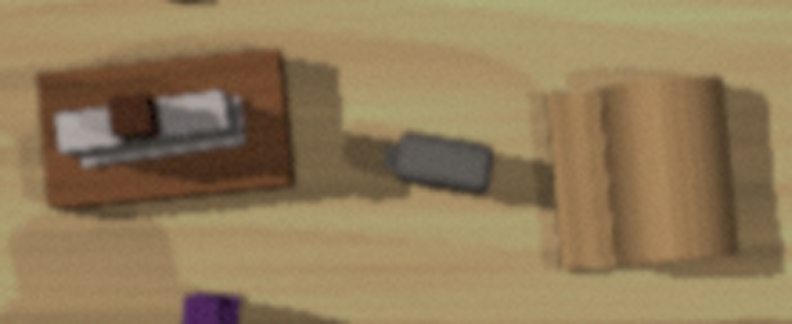

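View pics/cs.png

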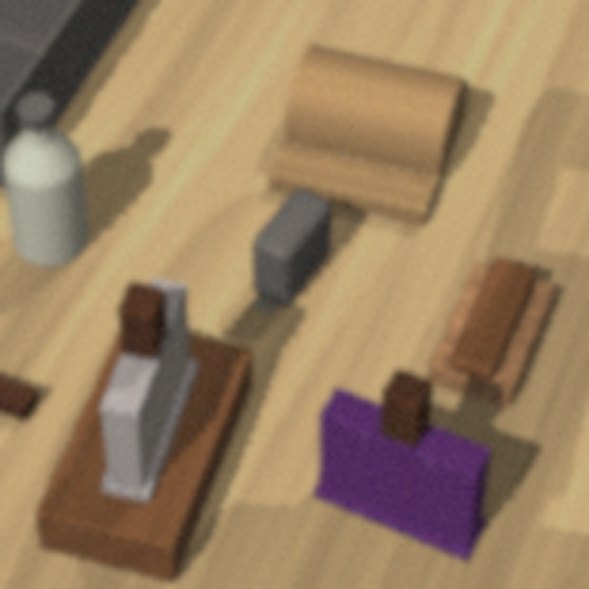

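The white-dialled gauge on the joist is confirmed: grip at top crop (134,115), and the purple one is excluded. The stud crown is at top crop (607–737, 75–260) with its shoulder to the left (+y). The tape stands between them. Next I'll measure.

```bash
python3 - <<'E'
from h import *
T=load('top0');S=load('side0')
ct=lambda u,v:(u/3.6+190-.36,v/3.6+190-.36); cs=lambda u,v:(u/3.8+245-.37,v/3.8+205-.37)
p=lambda n,x:print(n,np.round(x,4))
# grip top
p('grip tri',np.r_[tri(T,ct(132,113),S,cs(146,292))])
p('grip z.189',onz(T,ct(132,113),.189))
# frame top edges z .141
for uv in[(56,113),(222,92),(60,152),(235,125)]: p('frame',onz(T,ct(*uv),.141))
for uv in[(83,165),(244,140)]: p('sole',onz(T,ct(*uv),.055))
for uv in[(38,72),(280,50),(295,185),(50,208)]: p('joist',onz(T,ct(*uv),.045))
for uv in[(552,92),(567,270)]: p('shoulder outer',onz(T,ct(*uv),.02))
for uv in[(600,92),(613,268)]: p('junction',onz(T,ct(*uv),.02))
for uv in[(722,80),(737,250)]: p('right sil',onz(T,ct(*uv),.029))
for uv in[(660,76),(675,262)]: p('crown ends',onz(T,ct(*uv),.07))
for uv in[(395,160),(490,140),(490,190),(405,135)]: p('tape top',onz(T,ct(*uv),.066))
E
```

```text
grip tri [0.5621 0.2078 0.1915 0.0045]
grip z.189 [0.5645 0.209  0.189 ]
frame [0.5696 0.2691 0.141 ]
frame [0.5826 0.1554 0.141 ]
frame [0.5429 0.2663 0.141 ]
frame [0.56   0.1466 0.141 ]
sole [0.5397 0.2668 0.055 ]
sole [0.5566 0.1497 0.055 ]
joist [0.6089 0.3023 0.045 ]
joist [0.6228 0.1244 0.045 ]
joist [0.5243 0.1139 0.045 ]
joist [0.5093 0.2929 0.045 ]
shoulder outer [ 0.5927 -0.0742  0.02  ]
shoulder outer [ 0.4613 -0.0836  0.02  ]
junction [ 0.5924 -0.1097  0.02  ]
junction [ 0.4624 -0.1175  0.02  ]
right sil [ 0.5996 -0.1993  0.029 ]
right sil [ 0.4744 -0.2081  0.029 ]
crown ends [ 0.5984 -0.1492  0.07  ]
crown ends [ 0.4655 -0.1578  0.07  ]
tape top [0.5403 0.0407 0.066 ]
tape top [ 0.554  -0.0272  0.066 ]
tape top [ 0.5183 -0.0269  0.066 ]
tape top [0.5581 0.0334 0.066 ]
```

>>> arm_command --plan '[[[0.8,1.8,0.8],1.5],[[1.6,3.6,1.6],3],[[2.3,5.4,1.6],4.5],[[3,7.2,1.6],6],[[3.7,9,1.6],7.5]]' --fingers 1 --force 20

```text
time: 0.65
position: [0.3301, -0.3519, 0.2626]
tool_rot: [0.354, -0.612, 0.612, -0.354]
ft_force: [0.6, 0.3, -0.7]
grip_width: 0.0871
```

>>> arm_command --plan '[[[0.8,1.8,0],1.5],[[1.5,3.6,0],3],[[2.3,5.4,0],4.5],[[3,7.2,0],6],[[3.8,9,0],7.6]]'

```text
time: 1.15
position: [0.4248, -0.1268, 0.2626]
tool_rot: [0.534, -0.463, 0.463, -0.534]
ft_force: [0.4, -0.8, 0.4]
grip_width: 0.0869
```

>>> arm_command --plan '[[[0.8,1.8,0],0],[[1.5,3.6,0],0],[[2.3,5.4,0],0],[[3,7.2,0],0],[[3.8,9,0],0]]'

```text
time: 1.65
position: [0.5198, 0.0983, 0.2624]
tool_rot: [0.533, -0.465, 0.464, -0.533]
ft_force: [0.4, -0.8, -0.3]
grip_width: 0.0871
```

>>> arm_command --plan '[[[0.6,1.5,0],0],[[1.2,3,0],0],[[1.8,4.5,0],0],[[1.8,4.5,0],0],[[1.8,4.5,0],0]]'

```text
time: 2.15
position: [0.5642, 0.2093, 0.2618]
tool_rot: [0.534, -0.464, 0.464, -0.533]
ft_force: [-1.0, 0.7, 0.7]
grip_width: 0.0876
```

```bash
python3 - <<'E'
from h import *
o=get_obs();print({k:np.round(v,3) for k,v in o.items()})
for n in('side','top','wrist'): snap(n,n+'1')
t=cv2.imread('pics/wrist1.png');s=cv2.imread('pics/side1.png')[205:360,225:380]
cv2.imwrite('pics/cs1.png',cv2.resize(s,None,fx=3.8,fy=3.8,interpolation=cv2.INTER_CUBIC))
E
```

```text
{'time': np.float64(2.15), 'q': array([ 1.700e-01,  4.550e-01,  1.446e+00, -1.000e-03,  1.242e+00,
        3.100e-02]), 'joint_velocities': array([-0.034, -0.017,  0.029, -0.006,  0.002, -0.   ]), 'joint_torque': array([ 8.9800e-01, -4.1302e+01, -1.9068e+01,  1.6300e-01, -3.2000e-02,
        1.4000e-02]), 'position': array([0.564, 0.209, 0.262]), 'tool_rot': array([ 0.534, -0.464,  0.464, -0.533]), 'ft_force': array([-1.04 ,  0.714,  0.749]), 'moment': array([ 0.016, -0.111,  0.005]), 'grip_width': np.float64(0.088)}
```

View pics/wrist1.png

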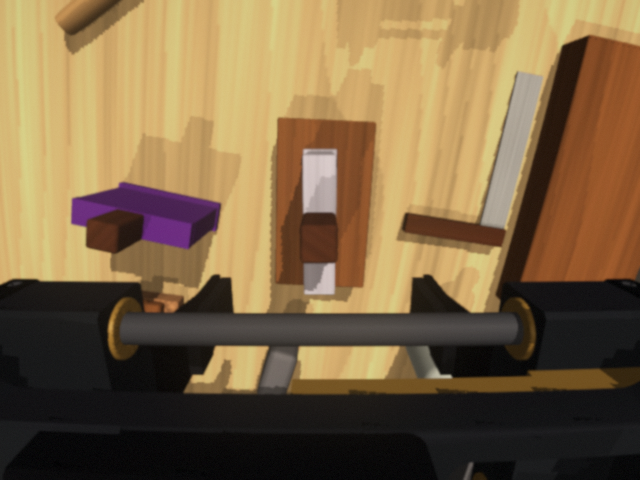

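View pics/cs1.png

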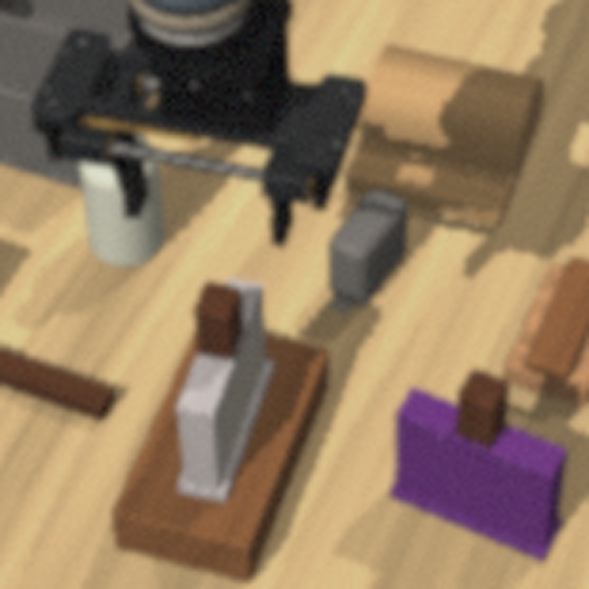

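The wrist view shows the grip at about (319,237), midway between the jaws (about 320) and aligned with them. I'll check with a ray at the grip-top height, then descend.

```bash
python3 - <<'E'
from h import *
W=load('wrist1')
print(proj(W,[[.564,.209,.189],[.564,.209,.141]]))
for uv in[(301,212),(337,212),(337,262),(302,262)]: print(onz(W,uv,.189).round(4))
for uv in[(303,150),(336,150),(304,293),(334,293)]: print(onz(W,uv,.141).round(4))
E
```

```text
[[320.69831373 249.87490403]
 [320.90814057 232.26053354]]
[0.5476 0.2331 0.189 ]
[0.5711 0.2363 0.189 ]
[0.5762 0.2019 0.189 ]
[0.5525 0.1986 0.189 ]
[0.5417 0.2711 0.141 ]
[0.5666 0.2745 0.141 ]
[0.5571 0.1545 0.141 ]
[0.5822 0.158  0.141 ]
```

```bash
python3 - <<'E'
from h import *
print(get_obs()['position'])
snap('wrist','wrist2')
a=cv2.imread('pics/wrist2.png')[130:310,260:390];b=cv2.imread('pics/top0.png')[200:250,195:275]
a=cv2.resize(a,None,fx=3,fy=3,interpolation=cv2.INTER_CUBIC);b=cv2.resize(b,(400*80//80,250),interpolation=cv2.INTER_CUBIC)
o=np.zeros((540,800,3),np.uint8);o[:,:390]=a;o[:250,400:]=b;cv2.imwrite('pics/c2.png',cv2.convertScaleAbs(o,alpha=1.4))
E
```

```text
[0.56411604 0.20750571 0.26230819]
```

View pics/c2.png

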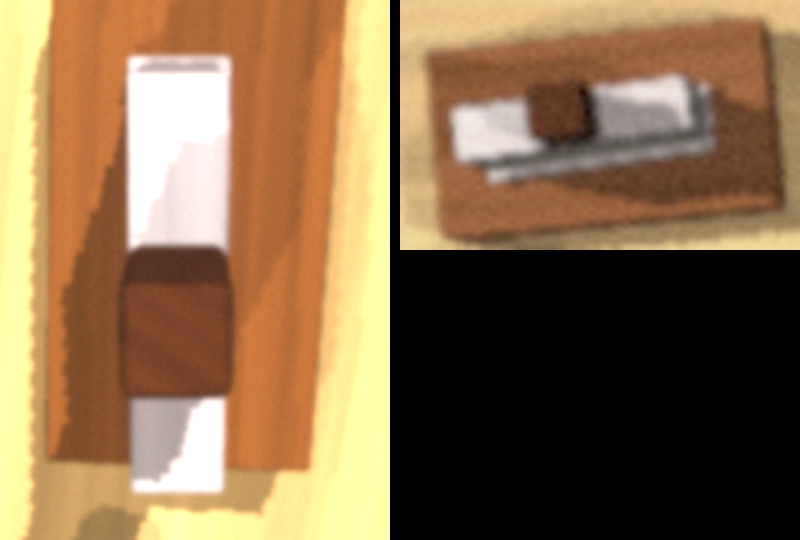

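```bash
python3 - <<'E'
from h import *
W=load('wrist2');T=load('top0')
print(onz(W,(318.8,243),.189), (-np.array(W['R']).T@np.array(W['t'])))
for uv in[(301,225),(336.5,225),(336.5,261.5),(301,261.5)]: print(onz(W,uv,.189).round(4))
u=(195+162/5,200+110/5);print(onz(T,u,.189),tri(T,u,W,(318.8,243)))
for uv in[(302.5,151),(336.5,151),(304,293.5),(334,293.5)]: print(onz(W,uv,.141).round(4))
E
```

```text
[0.56223258 0.21330057 0.189     ] [0.55505194 0.28066103 0.42372776]
[0.5488 0.224  0.189 ]
[0.5722 0.2273 0.189 ]
[0.576  0.2019 0.189 ]
[0.5519 0.1986 0.189 ]
[0.56217565 0.20635119 0.189     ] (array([0.56312995, 0.20887661, 0.17381785]), np.float64(0.0008739618445720358))
[0.5416 0.2701 0.141 ]
[0.5673 0.2736 0.141 ]
[0.5573 0.1537 0.141 ]
[0.5824 0.1572 0.141 ]
```

>>> arm_command --plan '[[[0,0.1,-1],0],[[0,0.1,-2],0],[[0,0.1,-3],0],[[0,0.1,-4],0],[[0,0.1,-4.3],0]]'

```text
time: 2.85
position: [0.5628, 0.2096, 0.1527]
tool_rot: [0.534, -0.466, 0.464, -0.531]
ft_force: [0.7, -0.5, 0.4]
grip_width: 0.0869
```

>>> arm_command --plan '[[[0,0,0],0],[[0,0,0],0],[[0,0,0],0]]'

```text
time: 3.15
position: [0.5659, 0.2112, 0.1567]
tool_rot: [-0.532, 0.464, -0.465, 0.534]
ft_force: [-0.3, 0.0, -0.3]
grip_width: 0.0868
```

```bash
python3 - <<'E'
from h import *
o=get_obs();print({k:np.round(v,3) for k,v in o.items()})
for n in('side','wrist'): snap(n,n+'3')
s=cv2.imread('pics/side3.png')[245:365,225:345]
s=cv2.resize(s,None,fx=4.5,fy=4.5,interpolation=cv2.INTER_CUBIC);w=cv2.imread('pics/wrist3.png')[200:480,200:460]
o=np.zeros((540,800,3),np.uint8);o[:,:540]=s;o[:280,540:]=w;cv2.imwrite('pics/c3.png',o)
E
```

```text
{'time': np.float64(3.15), 'q': array([ 0.172,  0.578,  1.552, -0.   ,  1.008,  0.036]), 'joint_velocities': array([ 0.004, -0.   ,  0.002,  0.001, -0.002, -0.001]), 'joint_torque': array([-8.6000e-02, -4.3191e+01, -1.4890e+01,  6.2000e-02,  3.8000e-02,
       -0.0000e+00]), 'position': array([0.566, 0.211, 0.157]), 'tool_rot': array([-0.532,  0.464, -0.465,  0.534]), 'ft_force': array([-0.284,  0.011, -0.285]), 'moment': array([ 0.002, -0.147,  0.049]), 'grip_width': np.float64(0.087)}
```

View pics/c3.png

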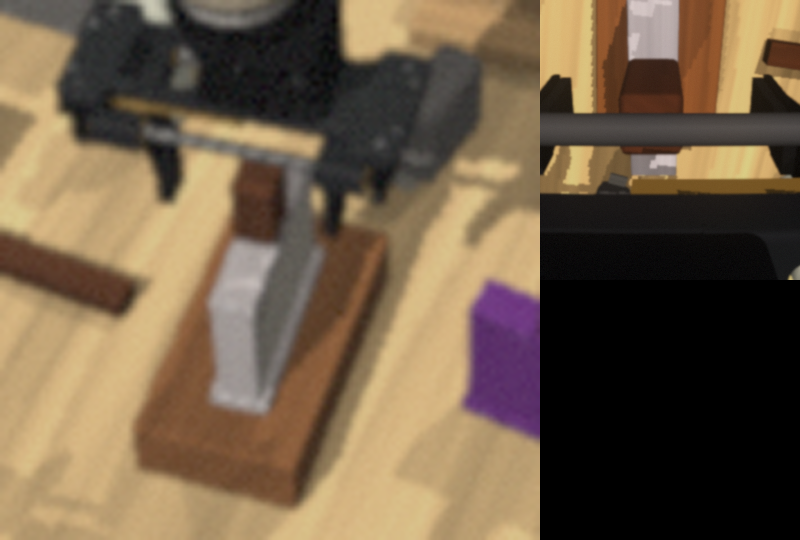

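```bash
python3 - <<'E'
from h import *
S=load('side3')
q=proj(S,[[.566,.211,.157],[.564,.2105,.157],[.564,.2105,.189],[.564,.221,.189],[.564,.2,.189],[.554,.2105,.189]])
print((q-[225,245])*4.5)
E
```

```text
[[251.3866506  205.01775868]
 [254.97683797 205.42492212]
 [252.26097885 168.87986669]
 [244.23878881 182.35910204]
 [260.20770739 155.52711965]
 [268.62857867 174.12751396]]
```

The side crop shows the grip between the fingers at about (257,205), against a projected (255,205), so I'll close.

>>> arm_command --plan '[[[-0.05,0,-0.1],0],[[-0.05,0,-0.1],0],[[-0.05,0,-0.1],0],[[-0.05,0,-0.1],0],[[-0.05,0,-0.1],0]]' --fingers -1 --force 25

```text
time: 3.75
position: [0.5635, 0.2113, 0.1525]
tool_rot: [0.533, -0.465, 0.465, -0.533]
ft_force: [0.3, -0.2, -0.8]
grip_width: 0.0549
```

>>> arm_command --plan '[[[0,0,0],0],[[0,0,0],0],[[0,0,0],0]]'

```text
time: 4.05
position: [0.5635, 0.2112, 0.1525]
tool_rot: [-0.533, 0.465, -0.465, 0.533]
ft_force: [-0.6, 0.1, 0.2]
grip_width: 0.031
```

>>> arm_command --plan '[[[0,0,0],0],[[0,0,0],0],[[0,0,0],0]]'

```text
time: 4.35
position: [0.5633, 0.2112, 0.1524]
tool_rot: [0.533, -0.465, 0.465, -0.533]
ft_force: [-0.6, 0.6, 0.6]
grip_width: 0.0257
```

>>> arm_command --plan '[[[0,0,0.4],0],[[0,0,0.8],0],[[0,0,1.2],0],[[0,0,1.6],0],[[0,0,2.0],0]]'

```text
time: 4.85
position: [0.5636, 0.2113, 0.2037]
tool_rot: [-0.533, 0.465, -0.465, 0.533]
ft_force: [0.2, 0.6, -2.7]
grip_width: 0.0259
```

```bash
python3 - <<'E'
from h import *
o=get_obs();print({k:np.round(v,3) for k,v in o.items()})
snap('side','side4')
s=cv2.imread('pics/side4.png')[205:360,225:380]
cv2.imwrite('pics/cs4.png',cv2.resize(s,None,fx=3.8,fy=3.8,interpolation=cv2.INTER_CUBIC))
E
```

```text
{'time': np.float64(4.85), 'q': array([0.173, 0.518, 1.513, 0.   , 1.111, 0.036]), 'joint_velocities': array([-0.001, -0.12 , -0.098, -0.   ,  0.22 , -0.001]), 'joint_torque': array([ 1.0000e-02, -4.4390e+01, -1.7656e+01,  7.4000e-02, -9.0000e-02,
       -0.0000e+00]), 'position': array([0.564, 0.211, 0.204]), 'tool_rot': array([-0.533,  0.465, -0.465,  0.533]), 'ft_force': array([ 0.23 ,  0.607, -2.673]), 'moment': array([-0.016, -0.108, -0.015]), 'grip_width': np.float64(0.026)}
```

View pics/cs4.png

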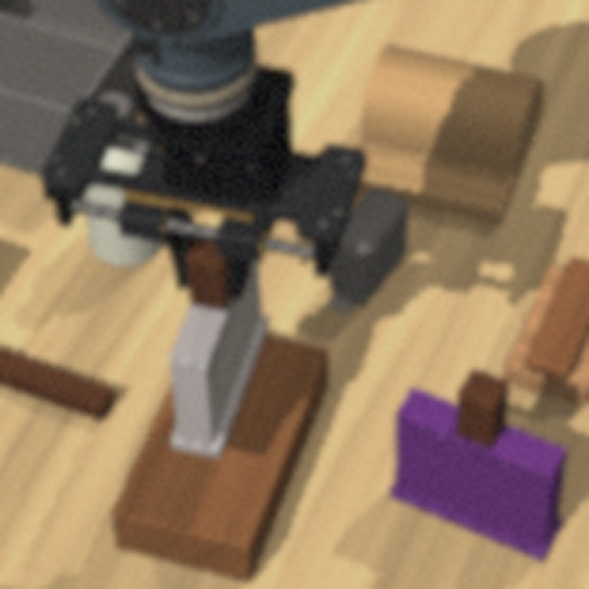

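The gauge is held and hanging level at crop (210,370). Now I'll carry it over the tape to the stud.

>>> arm_command --plan '[[[-0.1,-0.6,0.6],-0.1],[[-0.3,-1.8,0.9],-0.3],[[-0.4,-3.2,0.9],-0.5],[[-0.5,-4.6,0.9],-0.7],[[-0.6,-6,0.9],-0.8]]'

```text
time: 5.4
position: [0.5479, 0.0594, 0.2258]
tool_rot: [0.516, -0.483, 0.483, -0.516]
ft_force: [1.0, 0.2, -4.1]
grip_width: 0.0256
```

>>> arm_command --plan '[[[-0.1,-1.4,0],0],[[-0.3,-2.8,0],0],[[-0.4,-4.2,0],0],[[-0.5,-5.6,0],0],[[-0.6,-7,0],0]]'

```text
time: 5.9
position: [0.5327, -0.1158, 0.2258]
tool_rot: [0.516, -0.483, 0.483, -0.516]
ft_force: [-0.4, 0.0, -3.5]
grip_width: 0.0258
```

>>> arm_command --plan '[[[0,-0.9,0],0],[[-0.1,-1.5,0],0],[[-0.1,-1.9,0],0],[[-0.1,-1.9,0],0],[[-0.1,-1.9,0],0]]'

```text
time: 6.4
position: [0.5308, -0.1604, 0.2251]
tool_rot: [-0.516, 0.483, -0.483, 0.517]
ft_force: [0.2, 0.7, -3.3]
grip_width: 0.0255
```

```bash
python3 - <<'E'
from h import *
o=get_obs();print({k:np.round(v,3) for k,v in o.items()})
for n in('side','top','wrist'): snap(n,n+'5')
s=cv2.imread('pics/side5.png')[165:285,280:400]
s=cv2.resize(s,None,fx=4.5,fy=4.5,interpolation=cv2.INTER_CUBIC);w=cv2.imread('pics/top5.png')[170:300,300:430]
o=np.zeros((540,800,3),np.uint8);o[:,:540]=s;o[:260,540:]=cv2.resize(w,(260,260));o[260:455,540:]=cv2.resize(cv2.imread('pics/wrist5.png'),(260,195));cv2.imwrite('pics/c5.png',o)
E
```

```text
{'time': np.float64(6.4), 'q': array([-4.950e-01,  4.300e-01,  1.608e+00,  1.000e-03,  1.105e+00,
       -5.630e-01]), 'joint_velocities': array([ 0.017, -0.001,  0.005, -0.002,  0.001, -0.002]), 'joint_torque': array([-6.4800e-01, -4.0408e+01, -1.7962e+01, -2.3000e-02,  2.7000e-02,
       -4.0000e-03]), 'position': array([ 0.531, -0.16 ,  0.225]), 'tool_rot': array([-0.516,  0.483, -0.483,  0.517]), 'ft_force': array([ 0.167,  0.707, -3.322]), 'moment': array([ 0.078, -0.035, -0.05 ]), 'grip_width': np.float64(0.025)}
```

View pics/c5.png

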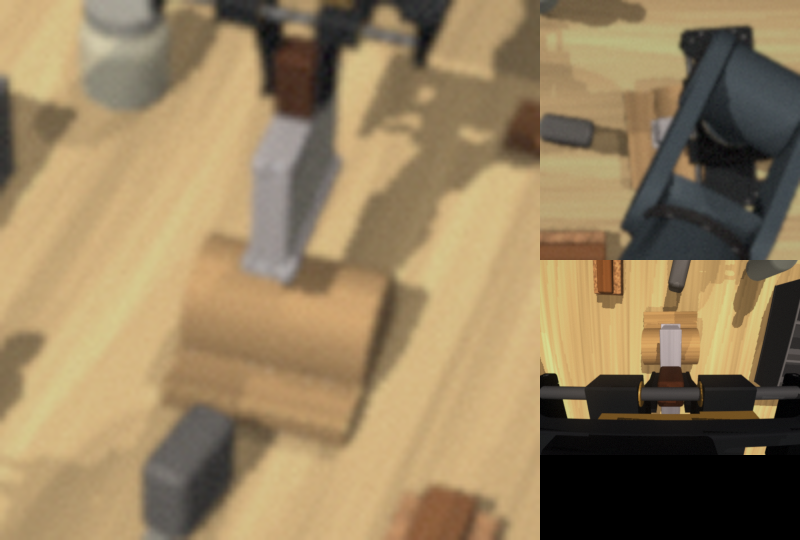

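The side crop shows the gauge hanging over the crown at about (300,190). Its dial faces away from every camera. Before placing it, I'll turn the dial towards the side camera to read the mark.

>>> arm_command --plan '[[[0,0,0.4],1.5],[[0,0,0.4],3],[[0,0,0.4],4.5],[[0,0,0.4],6],[[0,0,0.4],7.5]]'

```text
time: 7.05
position: [0.531, -0.1601, 0.235]
tool_rot: [-0.645, 0.289, -0.289, 0.645]
ft_force: [0.2, 1.2, -4.8]
grip_width: 0.0261
```

>>> arm_command --plan '[[[0,0,0],1.5],[[0,0,0],3],[[0,0,0],4.5],[[0,0,0],6],[[0,0,0],7.5]]'

```text
time: 7.55
position: [0.531, -0.1601, 0.235]
tool_rot: [-0.704, 0.067, -0.066, 0.704]
ft_force: [0.9, -0.4, -4.4]
grip_width: 0.0256
```

>>> arm_command --plan '[[[0,0,0],1.5],[[0,0,0],3],[[0,0,0],4.5],[[0,0,0],5.5],[[0,0,0],6]]'

```text
time: 8.05
position: [0.531, -0.1601, 0.235]
tool_rot: [-0.697, -0.117, 0.117, 0.698]
ft_force: [0.2, 0.5, -3.7]
grip_width: 0.0256
```

>>> arm_command --plan '[[[0,0,0],0],[[0,0,0],0],[[0,0,0],0],[[0,0,0],0],[[0,0,0],0]]'

```text
time: 8.55
position: [0.531, -0.1612, 0.2351]
tool_rot: [0.698, 0.116, -0.116, -0.698]
ft_force: [0.2, 1.2, -5.2]
grip_width: 0.0258
```

```bash
python3 - <<'E'
from h import *
o=get_obs();print({k:np.round(v,3) for k,v in o.items()})
cs=[camera('side') for _ in range(8)]
c=cs[0];c['pixels']=np.mean([x['pixels'] for x in cs],0);pickle.dump(c,open('pics/side6.pkl','wb'))
s=np.clip(c['pixels'][:,:,::-1],0,255).astype(np.uint8)
cv2.imwrite('pics/side6.png',s)
cv2.imwrite('pics/c6.png',cv2.resize(s[160:240,300:380],None,fx=7.5,fy=7.5,interpolation=cv2.INTER_CUBIC))
E
```

```text
{'time': np.float64(8.55), 'q': array([-0.496,  0.418,  1.596,  0.   ,  1.128, -2.395]), 'joint_velocities': array([-0.003, -0.001, -0.   ,  0.   ,  0.   , -0.001]), 'joint_torque': array([ 4.5000e-02, -4.0353e+01, -1.8156e+01, -8.0000e-02,  2.6000e-02,
        2.0000e-03]), 'position': array([ 0.531, -0.161,  0.235]), 'tool_rot': array([ 0.698,  0.116, -0.116, -0.698]), 'ft_force': array([ 0.235,  1.244, -5.245]), 'moment': array([ 0.176, -0.114,  0.033]), 'grip_width': np.float64(0.026)}
```

View pics/c6.png

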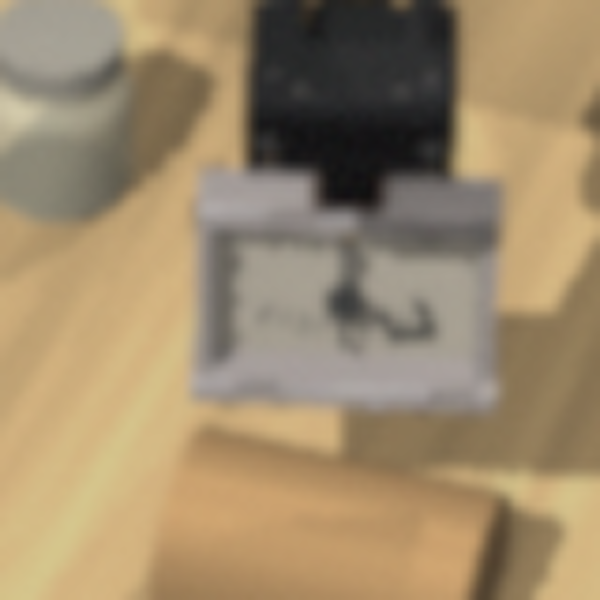

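```bash
python3 - <<'E'
from h import *
S=load('side6')
from scipy.spatial.transform import Rotation as R
M=R.from_quat(get_obs()['tool_rot']).as_matrix();print(M[:,2])
ang=np.arctan2(M[1,2],M[0,2]);gx=np.array([np.cos(ang),np.sin(ang),0]);gy=np.array([-gx[1],gx[0],0]);gz=np.array([0,0,1.])
if gx[1]<0: gx,gy=-gx,-gy
o=np.array([.531,-.1606,.235-.1075])
P=lambda x,y,z:o+gx*x+gy*y+gz*z
f=lambda X:((proj(S,X)-[300,160]+.5)*7.5-.5).round(0)
print('sole', f([P(17,s*60,0) if 0 else P(.017,s*.06,0) for s in(-1,1)]))
print('sole top',f([P(.017,s*.06,.01) for s in(-1,1)]))
print('pivot',f([P(.008,0,.084)]))
for a in(0,.22,.32,.42): print(a,f([P(.008,r*np.sin(a),.084-r*np.cos(a)) for r in(.051,.057,.067)]).tolist())
E
python3 - <<'E'
import cv2
import numpy as np
s=cv2.imread('pics/side6.png')[182:216,324:370]
s=cv2.normalize(s,None,0,255,cv2.NORM_MINMAX)
cv2.imwrite('pics/c6b.png',cv2.resize(s,None,fx=16,fy=16,interpolation=cv2.INTER_NEAREST))
E
```

```text
[-3.22682033e-01  9.46507424e-01  4.93303551e-05]
sole [[186. 405.]
 [490. 418.]]
sole top [[186. 387.]
 [492. 400.]]
pivot [[346. 235.]]
0 [[341.0, 334.0], [341.0, 346.0], [340.0, 365.0]]
0.22 [[370.0, 333.0], [373.0, 344.0], [377.0, 363.0]]
0.32 [[383.0, 331.0], [387.0, 342.0], [394.0, 360.0]]
0.42 [[395.0, 328.0], [401.0, 339.0], [410.0, 356.0]]
```

View pics/c6b.png

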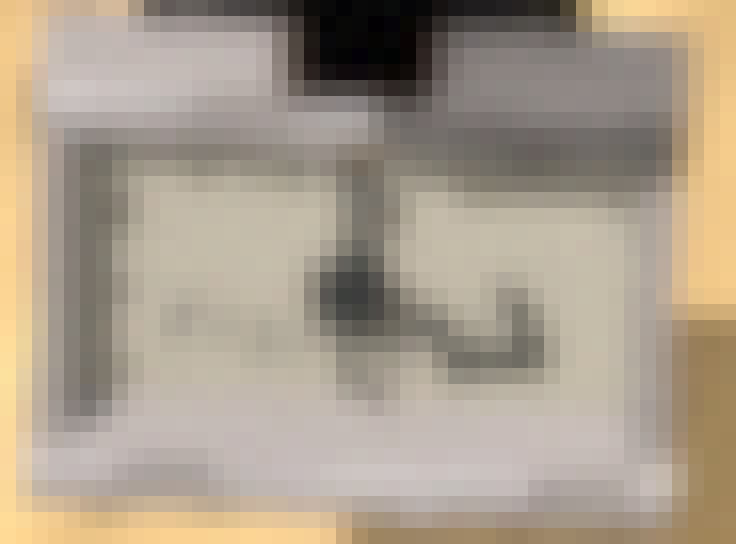

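```bash
python3 - <<'E'
from h import *
S=load('side6')
ang=np.arctan2(.9465,-.3227);gx=np.array([np.cos(ang),np.sin(ang),0]);gy=np.array([-gx[1],gx[0],0])
o=np.array([.531,-.1606,.1275])
im=S['pixels'].astype(np.float32).mean(2)
def dial(uv,x):
    a,d=ray(S,uv); X=a+d*(((o+gx*x-a)@gx)/(d@gx)); return np.array([(X-o)@gy,X[2]-o[2]])*1000
full=lambda x,y:(324+x/16-.5,182+y/16-.5)
pts={'bob':(355,295),'ptip':(368,395),'stemtop':(365,175),'baseL':(455,362),'baseR':(532,358),'prongR top':(512,285),'baseMid':(495,364),'prongL top?':(425,325),'dial bl':(100,410),'frame top L':(45,100),'frame top R':(680,130)}
for x in(-.012,-.005,0,.008):
    print(x,{k:dial(full(*v),x).round(1).tolist() for k,v in pts.items()})
E
```

```text
-0.012 {'bob': [1.3, 31.6], 'ptip': [4.5, 6.9], 'stemtop': [2.1, 60.8], 'baseL': [20.3, 16.1], 'baseR': [34.5, 17.8], 'prongR top': [30.0, 35.6], 'baseMid': [27.8, 16.0], 'prongL top?': [14.4, 24.9], 'dial bl': [-45.4, 0.4], 'frame top L': [-56.3, 75.7], 'frame top R': [58.6, 74.5]}
-0.005 {'bob': [1.3, 37.9], 'ptip': [4.5, 13.3], 'stemtop': [2.1, 66.9], 'baseL': [20.2, 22.4], 'baseR': [34.3, 24.1], 'prongR top': [29.9, 41.8], 'baseMid': [27.6, 22.3], 'prongL top?': [14.4, 31.2], 'dial bl': [-45.1, 6.8], 'frame top L': [-56.0, 81.7], 'frame top R': [58.2, 80.5]}
0 {'bob': [1.3, 42.3], 'ptip': [4.5, 17.8], 'stemtop': [2.1, 71.3], 'baseL': [20.2, 26.9], 'baseR': [34.2, 28.6], 'prongR top': [29.7, 46.3], 'baseMid': [27.5, 26.8], 'prongL top?': [14.3, 35.7], 'dial bl': [-44.9, 11.3], 'frame top L': [-55.8, 85.9], 'frame top R': [58.0, 84.8]}
0.008 {'bob': [1.3, 49.4], 'ptip': [4.5, 25.1], 'stemtop': [2.1, 78.2], 'baseL': [20.0, 34.1], 'baseR': [34.0, 35.9], 'prongR top': [29.6, 53.4], 'baseMid': [27.3, 34.0], 'prongL top?': [14.2, 42.8], 'dial bl': [-44.6, 18.7], 'frame top L': [-55.4, 92.8], 'frame top R': [57.7, 91.7]}
```

Reading the averaged crop: the pointer hangs down from about (348,235), with its bob at (345,300). The U fork sits at about (386–433, 296–336), on the +y side. Rays onto the dial plane put the mark at about 0.40 rad. I'll turn back and set the gauge down level, offset 12 mm towards +y so the roll ends centred.

>>> arm_command --plan '[[[0,0,0],-1.5],[[0,0,0],-3],[[0,0,0],-4.5],[[0,0,0],-6],[[0,0,0],-7.5]]'

```text
time: 9.45
position: [0.531, -0.1613, 0.235]
tool_rot: [0.697, -0.117, 0.117, -0.697]
ft_force: [-0.5, 0.0, -4.5]
grip_width: 0.0257
```

>>> arm_command --plan '[[[0,0,0],-1.5],[[0,0,0],-3],[[0,0,0],-4.5],[[0,0,0],-6],[[0,0,0],-7.5]]'

```text
time: 9.95
position: [0.531, -0.1613, 0.2351]
tool_rot: [0.623, -0.335, 0.335, -0.623]
ft_force: [-1.3, -0.7, -2.8]
grip_width: 0.0258
```

>>> arm_command --plan '[[[0,0.5,-0.4],-1.5],[[0,0.5,-0.8],-3],[[0,0.5,-1.2],-4.5],[[0,0.5,-1.6],-5.5],[[0,0.5,-2],-6]]'

```text
time: 10.45
position: [0.5312, -0.1488, 0.1848]
tool_rot: [-0.516, 0.483, -0.484, 0.516]
ft_force: [0.0, 0.4, -3.2]
grip_width: 0.0259
```

>>> arm_command --plan '[[[0,0,0],0],[[0,0,0],0],[[0,0,0],0],[[0,0,0],0]]'

```text
time: 10.85
position: [0.5314, -0.149, 0.1857]
tool_rot: [-0.516, 0.482, -0.483, 0.517]
ft_force: [1.0, 0.1, -3.9]
grip_width: 0.0261
```

```bash
python3 - <<'E'
from h import *
o=get_obs();print({k:np.round(v,4) for k,v in o.items()})
for n in('side','wrist'): snap(n,n+'7')
s=cv2.imread('pics/side7.png')[165:285,280:400]
s=cv2.resize(s,None,fx=4.5,fy=4.5,interpolation=cv2.INTER_CUBIC);w=cv2.imread('pics/wrist7.png')[100:360,190:450]
o=np.zeros((540,800,3),np.uint8);o[:,:540]=s;o[:260,540:]=w;cv2.imwrite('pics/c7.png',o)
E
```

```text
{'time': np.float64(10.85), 'q': array([-0.4759,  0.4767,  1.6568, -0.    ,  1.0066, -0.5431]), 'joint_velocities': array([-0.001 , -0.0003,  0.0035,  0.0007,  0.0015,  0.0018]), 'joint_torque': array([-4.70000e-03, -4.09827e+01, -1.60156e+01,  4.09000e-02,
        7.88000e-02, -2.80000e-03]), 'position': array([ 0.5314, -0.149 ,  0.1857]), 'tool_rot': array([-0.5164,  0.4824, -0.4834,  0.5167]), 'ft_force': array([ 1.0275,  0.1434, -3.9464]), 'moment': array([-0.0795, -0.1218,  0.0062]), 'grip_width': np.float64(0.0261)}
```

View pics/c7.png

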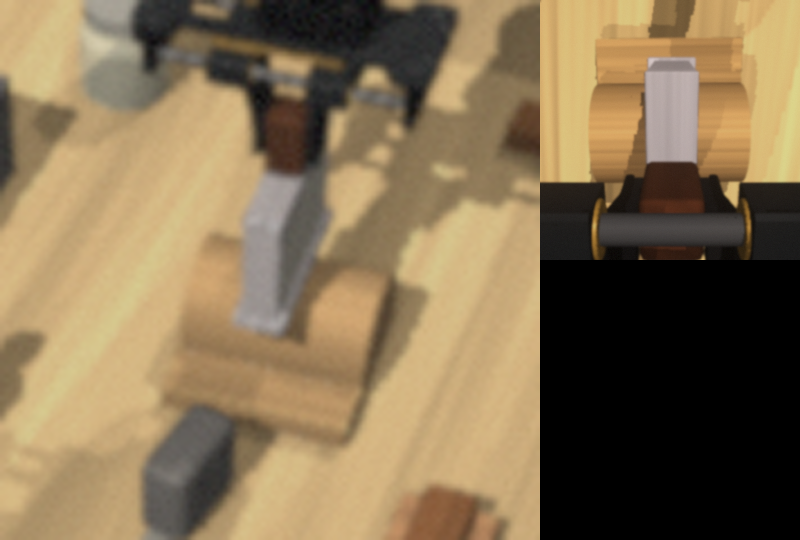

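The gauge is centred along the crown and parallel in both views. Next is a slow descent to contact.

>>> arm_command --plan '[[[0,0,-0.1],0],[[0,0,-0.2],0],[[0,0,-0.25],0],[[0,0,-0.3],0],[[0,0,-0.3],0]]'

```text
time: 11.45
position: [0.531, -0.1488, 0.1775]
tool_rot: [0.516, -0.483, 0.483, -0.516]
ft_force: [-0.2, 0.2, -3.3]
grip_width: 0.0257
```

>>> arm_command --plan '[[[0,0,-0.04],0],[[0,0,-0.04],0]]'

```text
time: 11.65
position: [0.5311, -0.1488, 0.1774]
tool_rot: [-0.516, 0.483, -0.483, 0.516]
ft_force: [-0.9, 1.3, 3.9]
grip_width: 0.0258
```

>>> arm_command --plan '[[[0,0,0],0],[[0,0,0],0],[[0,0,0],0],[[0,0,0],0],[[0,0,0],0]]'

```text
time: 12.15
position: [0.5312, -0.1488, 0.1774]
tool_rot: [-0.516, 0.483, -0.483, 0.517]
ft_force: [-1.8, 1.0, 5.0]
grip_width: 0.0255
```

```bash
python3 - <<'E'
from h import *
o=get_obs();print({k:np.round(v,4) for k,v in o.items()})
for n in('side','wrist'): snap(n,n+'8')
s=cv2.imread('pics/side8.png')[165:285,280:400]
s=cv2.resize(s,None,fx=4.5,fy=4.5,interpolation=cv2.INTER_CUBIC);w=cv2.imread('pics/wrist8.png')[100:360,190:450]
o=np.zeros((540,800,3),np.uint8);o[:,:540]=s;o[:260,540:]=w;cv2.imwrite('pics/c8.png',o)
D,s0=.1712,.012
for a in(0,.1,.2,.3,.4,.45):
    s=s0-.045*a;y=D*np.sin(a)+s*np.cos(a)-s0;z=D*np.cos(a)-s*np.sin(a)-D
    print(a,np.round(np.array([-.068*y,.998*y,z])/.025,2))
E
```

```text
{'time': np.float64(12.15), 'q': array([-4.7580e-01,  4.8800e-01,  1.6651e+00, -1.0000e-04,  9.8780e-01,
       -5.4270e-01]), 'joint_velocities': array([ 0.0005, -0.0006,  0.0001, -0.0004,  0.0009, -0.002 ]), 'joint_torque': array([-2.38500e-01, -3.63980e+01, -1.46046e+01,  7.79000e-02,
       -7.28300e-01, -1.49000e-02]), 'position': array([ 0.5312, -0.1488,  0.1774]), 'tool_rot': array([-0.5164,  0.4827, -0.4832,  0.5165]), 'ft_force': array([-1.82  ,  1.0492,  5.0263]), 'moment': array([ 0.166 ,  0.4144, -0.06  ]), 'grip_width': np.float64(0.0255)}
0 [-0.  0.  0.]
0.1 [-0.03  0.5  -0.06]
0.2 [-0.07  1.   -0.16]
0.3 [-0.1   1.48 -0.29]
0.4 [-0.13  1.96 -0.45]
0.45 [-0.15  2.2  -0.54]
```

View pics/c8.png

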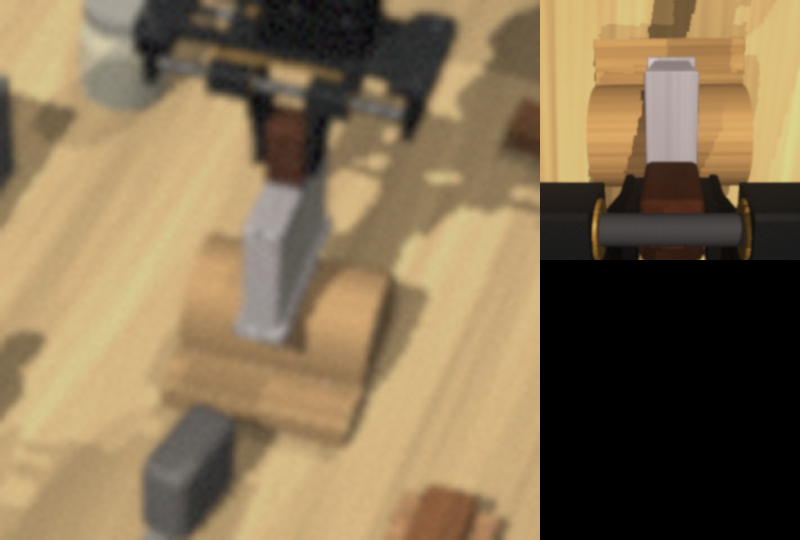

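The gauge is level on the crown, with about 8.7 N of contact held for more than 0.5 s. Now I'll rock it with a lighter grip.

>>> arm_command --plan '[[[0,0,0],0],[[-0.01,0.25,-0.03],0],[[-0.03,0.5,-0.06],0],[[-0.05,0.75,-0.11],0],[[-0.07,1.0,-0.16],0]]' --force 12

```text
time: 12.75
position: [0.5294, -0.1235, 0.1728]
tool_rot: [-0.516, 0.483, -0.483, 0.516]
ft_force: [-1.3, 0.2, 3.2]
grip_width: 0.026
```

```bash
cat > look.py <<'E'
import sys
from h import *
n=sys.argv[1]
o=get_obs();print({k:np.round(o[k],4) for k in('time','position','ft_force','moment','grip_width')})
for c in('side','wrist'): snap(c,c+n)
s=cv2.imread(f'pics/side{n}.png')[165:285,280:400]
s=cv2.resize(s,None,fx=4.5,fy=4.5,interpolation=cv2.INTER_CUBIC);w=cv2.imread(f'pics/wrist{n}.png')[100:360,190:450]
o=np.zeros((540,800,3),np.uint8);o[:,:540]=s;o[:260,540:]=w;cv2.imwrite(f'pics/c{n}.png',o)
E
python3 look.py 9
```

```text
{'time': np.float64(12.75), 'position': array([ 0.5294, -0.1235,  0.1728]), 'ft_force': array([-1.3325,  0.1697,  3.2422]), 'moment': array([-0.2275,  0.2439,  0.0048]), 'grip_width': np.float64(0.026)}
```

View pics/c9.png

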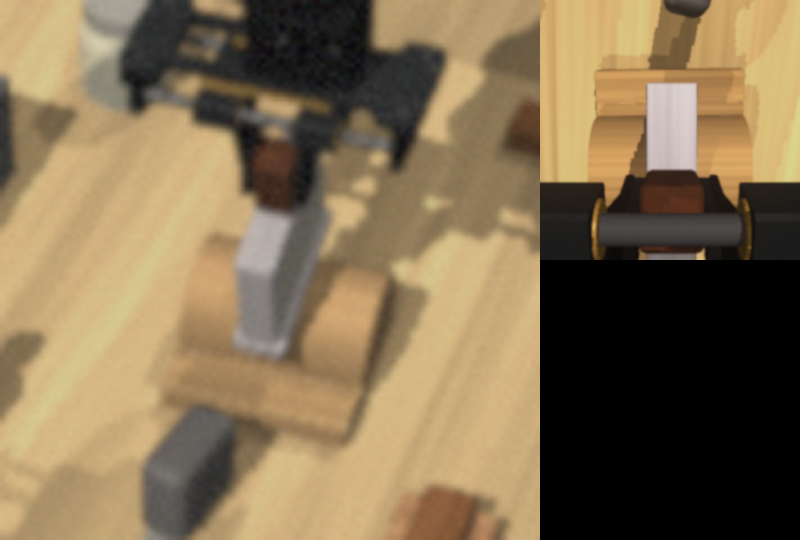

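```bash
cat > tilt.py <<'E'
import sys
from h import *
def row(W,tcp,ye,a,h=.1262,zt=.096):
    gx=np.array([.9977,.068,0]);gy=np.array([-.068,.9977,0])
    P=np.array(tcp)+[0,0,.0187]; dz=zt-h
    y=ye*np.cos(a)-(-dz)*np.sin(a)*1.0
    # up leans +y: n=(sin a,cos a), t=(cos a,-sin a)
    y=ye*np.cos(a)+dz*np.sin(a); z=-ye*np.sin(a)+dz*np.cos(a)
    return proj(W,[P+gy*y+[0,0,z]])[0,1]
from scipy.optimize import brentq
W8=load('wrist8'); ye=brentq(lambda q:row(W8,[.5312,-.1488,.1774],q,0)-170,.03,.08)
print('ye',ye)
if __name__=='__main__':
    tag,r=sys.argv[1],float(sys.argv[2]);tcp=get_obs()['position']; W=load(tag)
    for rr in(r-2,r,r+2): print(rr,brentq(lambda a:row(W,tcp,ye,a)-rr,-.2,.8))
E
python3 tilt.py wrist9 184
```

```text
ye 0.05965887662105433
182.0 0.18190852028916812
184.0 0.21060074595074324
186.0 0.23854483094368137
```

The wrist row of the frame's far edge (184) gives a tilt of about 0.21 against 0.20 planned, so the roll is following. I'll continue to about 0.40.

>>> arm_command --plan '[[[-0.01,0.24,-0.06],0],[[-0.03,0.48,-0.13],0],[[-0.05,0.72,-0.21],0],[[-0.06,0.96,-0.3],0],[[-0.06,0.96,-0.3],0]]'

```text
time: 13.35
position: [0.5276, -0.0985, 0.1645]
tool_rot: [-0.516, 0.483, -0.482, 0.517]
ft_force: [-0.8, 2.1, 2.5]
grip_width: 0.0262
```

```bash
python3 look.py 10
```

```text
{'time': np.float64(13.35), 'position': array([ 0.5276, -0.0985,  0.1645]), 'ft_force': array([-0.8034,  2.0634,  2.4635]), 'moment': array([ 0.3624, -0.0073,  0.0105]), 'grip_width': np.float64(0.0262)}
```

View pics/c10.png

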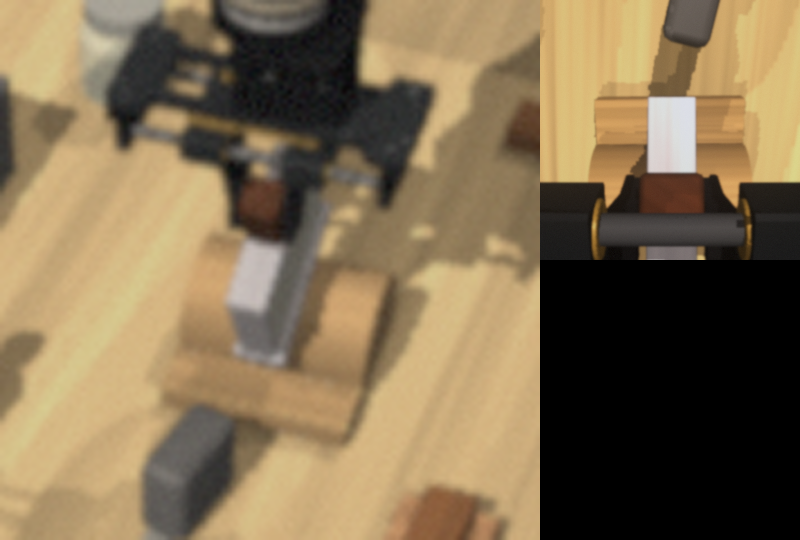

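```bash
python3 tilt.py wrist10 197.5
```

```text
ye 0.05965887662105433
195.5 0.36714844726274476
197.5 0.3919602724007587
199.5 0.4164032498578776
```

The tilt is about 0.39. To compare pointer and fork directly, I'll firm up the grip, lift, and turn the dial to the side camera.

>>> arm_command --plan '[[[0,0,0],0],[[0,0,0],0],[[0,0,0],0]]' --force 50

```text
time: 13.75
position: [0.5276, -0.0992, 0.1647]
tool_rot: [-0.516, 0.484, -0.483, 0.517]
ft_force: [0.9, 4.6, -0.4]
grip_width: 0.0257
```

>>> arm_command --plan '[[[0,0,0.2],0],[[0,0,0.6],0],[[0,0,1.2],0],[[0,0,1.8],0],[[0,0,2.4],0]]'

```text
time: 14.25
position: [0.5277, -0.1006, 0.226]
tool_rot: [0.517, -0.483, 0.483, -0.516]
ft_force: [0.1, -1.5, -3.7]
grip_width: 0.0253
```

```bash
python3 look.py 11
```

```text
{'time': np.float64(14.25), 'position': array([ 0.5277, -0.1006,  0.226 ]), 'ft_force': array([ 0.0502, -1.462 , -3.7034]), 'moment': array([ 0.1146, -0.1019,  0.03  ]), 'grip_width': np.float64(0.0253)}
```

View pics/c11.png

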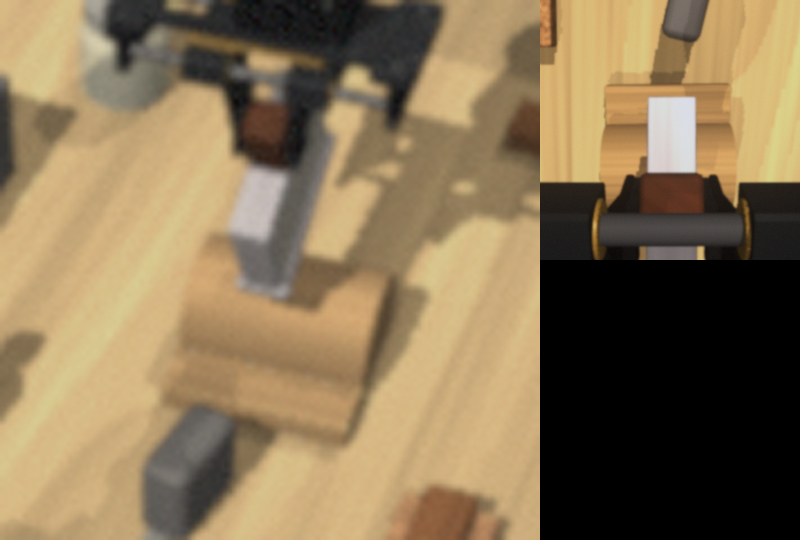

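The lift held the tilt (edge still at row 197). Turning the dial to the camera.

>>> arm_command --plan '[[[0,0,0.2],1.4],[[0,0,0.4],2.8],[[0,0,0.4],4.2],[[0,0,0.4],5.6],[[0,0,0.4],7]]'

```text
time: 14.85
position: [0.5272, -0.1001, 0.2344]
tool_rot: [0.639, -0.304, 0.303, -0.638]
ft_force: [0.2, 0.9, -3.3]
grip_width: 0.0256
```

>>> arm_command --plan '[[[0,0,0],1.4],[[0,0,0],2.8],[[0,0,0],4.2],[[0,0,0],5.6],[[0,0,0],7]]'

```text
time: 15.35
position: [0.5271, -0.1001, 0.2343]
tool_rot: [0.701, -0.098, 0.097, -0.7]
ft_force: [-0.4, 1.2, -4.7]
grip_width: 0.0256
```

>>> arm_command --plan '[[[0,0,0],1.4],[[0,0,0],2.8],[[0,0,0],4.2],[[0,0,0],5.6],[[0,0,0],7]]'

```text
time: 15.85
position: [0.5271, -0.1002, 0.2343]
tool_rot: [0.697, 0.117, -0.118, -0.697]
ft_force: [0.4, -0.2, -4.0]
grip_width: 0.0257
```

>>> arm_command --plan '[[[0,0,0],0],[[0,0,0],0],[[0,0,0],0],[[0,0,0],0],[[0,0,0],0]]'

```text
time: 16.35
position: [0.5277, -0.0998, 0.235]
tool_rot: [0.698, 0.115, -0.115, -0.698]
ft_force: [-0.6, -0.4, -4.4]
grip_width: 0.0256
```

>>> arm_command --plan '[[[0,0,0],0],[[0,0,0],0],[[0,0,0],0],[[0,0,0],0],[[0,0,0],0]]'

```text
time: 16.85
position: [0.5278, -0.0998, 0.2351]
tool_rot: [0.698, 0.116, -0.116, -0.698]
ft_force: [0.4, 0.6, -4.4]
grip_width: 0.0256
```

```bash
python3 - <<'E'
from h import *
o=get_obs();print({k:np.round(o[k],4) for k in('time','q','position','tool_rot')})
snap('wrist','wrist12')
cs=[camera('side') for _ in range(8)]
c=cs[0];c['pixels']=np.mean([x['pixels'] for x in cs],0);pickle.dump(c,open('pics/side12.pkl','wb'))
s=np.clip(c['pixels'][:,:,::-1],0,255).astype(np.uint8)
cv2.imwrite('pics/side12.png',s)
cv2.imwrite('pics/c12.png',cv2.resize(s[160:240,300:380],None,fx=7.5,fy=7.5,interpolation=cv2.INTER_CUBIC))
E
```

```text
{'time': np.float64(16.85), 'q': array([-0.395 ,  0.3939,  1.6386, -0.    ,  1.109 , -2.2944]), 'position': array([ 0.5278, -0.0998,  0.2351]), 'tool_rot': array([ 0.6976,  0.1157, -0.1157, -0.6976])}
```

View pics/c12.png

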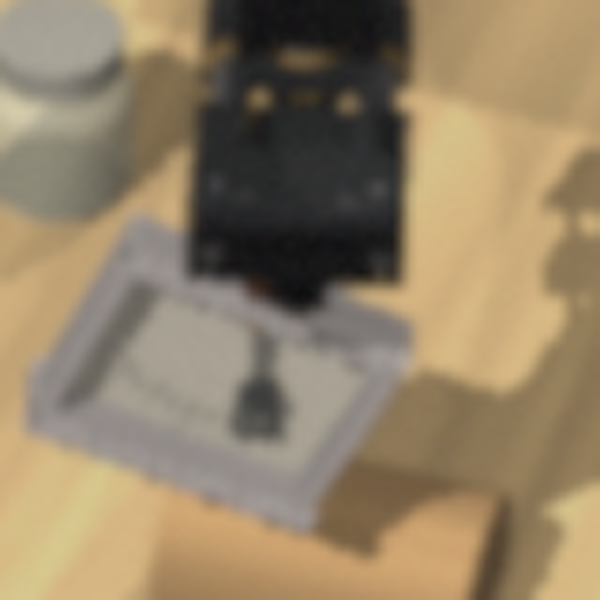

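The crop shows the pointer hanging from about (265,335), with its lower end inside the fork at about (235–285, 390–435). I'll enlarge this to check that it's centred.

```bash
python3 - <<'E'
import cv2
s=cv2.imread('pics/side12.png')[196:224,322:350]
s=cv2.normalize(s,None,0,255,cv2.NORM_MINMAX)
cv2.imwrite('pics/c12b.png',cv2.resize(s,None,fx=20,fy=20,interpolation=cv2.INTER_NEAREST))
E
```

```text
(no output)
```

View pics/c12b.png

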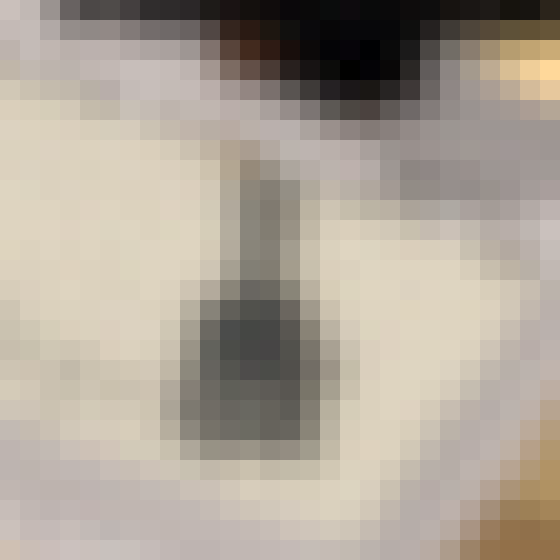

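The fork is centred at x≈250–260 and the pointer axis reaches x≈253 there. They agree to about 0.02–0.03 rad, so the tilt is right. I'll turn back and set the gauge down in this same tilt.

>>> arm_command --plan '[[[0,0,0],-1.4],[[0,0,0],-2.8],[[0,0,0],-4.2],[[0,0,0],-5.6],[[0,0,0],-7]]'

```text
time: 17.8
position: [0.5278, -0.0997, 0.235]
tool_rot: [-0.7, 0.101, -0.101, 0.7]
ft_force: [-0.0, -0.1, -3.4]
grip_width: 0.0256
```

>>> arm_command --plan '[[[0,0,0],-1.4],[[0,0,0],-2.8],[[0,0,0],-4.2],[[0,0,0],-5.6],[[0,0,0],-7]]'

```text
time: 18.3
position: [0.5278, -0.0997, 0.235]
tool_rot: [-0.637, 0.307, -0.307, 0.637]
ft_force: [-0.1, 0.5, -3.9]
grip_width: 0.0256
```

>>> arm_command --plan '[[[0,0,-0.3],-1.4],[[0,0,-0.7],-2.8],[[0,0,-1.1],-4.2],[[0,0,-1.5],-5.6],[[0,0,-1.9],-7]]'

```text
time: 18.8
position: [0.528, -0.0997, 0.1873]
tool_rot: [-0.515, 0.484, -0.484, 0.515]
ft_force: [-0.1, 0.3, -4.2]
grip_width: 0.0258
```

>>> arm_command --plan '[[[0,0,-0.3],0],[[0,0,-0.5],0],[[0,0,-0.6],0],[[0,0,-0.7],0],[[0,0,-0.7],0]]'

```text
time: 19.3
position: [0.5278, -0.0998, 0.17]
tool_rot: [-0.517, 0.483, -0.483, 0.517]
ft_force: [-0.9, 0.5, -2.3]
grip_width: 0.0257
```

>>> arm_command --plan '[[[0,0,-0.1],0],[[0,0,-0.1],0],[[0,0,-0.1],0]]'

```text
time: 19.6
position: [0.5278, -0.0998, 0.1677]
tool_rot: [-0.516, 0.483, -0.483, 0.517]
ft_force: [-0.3, 0.9, -4.8]
grip_width: 0.0258
```

>>> arm_command --plan '[[[0,0,-0.05],0],[[0,0,-0.1],0],[[0,0,-0.1],0]]'

```text
time: 19.9
position: [0.5279, -0.0997, 0.1651]
tool_rot: [-0.516, 0.483, -0.483, 0.517]
ft_force: [0.3, 0.3, -3.4]
grip_width: 0.0254
```

>>> arm_command --plan '[[[0,0,-0.04],0],[[0,0,-0.04],0],[[0,0,-0.04],0]]'

```text
time: 20.2
position: [0.5279, -0.0996, 0.165]
tool_rot: [-0.516, 0.483, -0.483, 0.517]
ft_force: [-2.2, 3.7, 6.0]
grip_width: 0.0255
```

Contact is about 10 N. I'll let it settle and check the tilt.

>>> arm_command --plan '[[[0,0,0],0],[[0,0,0],0],[[0,0,0],0],[[0,0,0],0],[[0,0,0],0]]'

```text
time: 20.7
position: [0.5279, -0.0996, 0.165]
tool_rot: [-0.516, 0.483, -0.483, 0.517]
ft_force: [-1.2, 1.8, 6.5]
grip_width: 0.0254
```

```bash
python3 look.py 13; python3 - <<'E'
import cv2,numpy as np
for n in('10','12','13'):
    g=cv2.imread(f'pics/wrist{n}.png').astype(float).min(2)[180:215,305:345]  # white top vs wood (blue channel low)
    r=g[:,12:28].mean(1); d=np.diff(r); print(n,180+np.argmax(d)+.5,d.max())
g=cv2.imread('pics/wrist8.png').astype(float).min(2)
E
```

```text
{'time': np.float64(20.7), 'position': array([ 0.5279, -0.0996,  0.165 ]), 'ft_force': array([-1.2301,  1.8268,  6.5137]), 'moment': array([ 0.3073,  0.2318, -0.0338]), 'grip_width': np.float64(0.0254)}
10 196.5 63.5625
12 196.5 16.25
13 196.5 65.8125
```

View pics/c13.png

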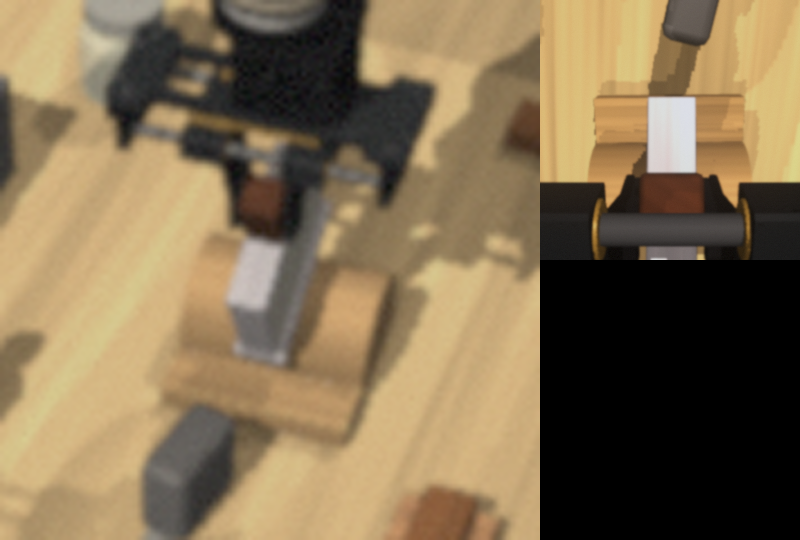

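>>> arm_command --plan '[[[0,0,0],0],[[0,0,0],0],[[0,0,0],0],[[0,0,0],0],[[0,0,0],0]]'

```text
time: 21.3
position: [0.5279, -0.0996, 0.165]
tool_rot: [-0.516, 0.483, -0.483, 0.517]
ft_force: [-2.3, 2.2, 5.2]
grip_width: 0.0253
```

```bash
python3 - <<'E'
from rig import *
print(get_obs()['ft_force'],get_obs()['grip_width']); print(hand_in())
E
```

```text
[-2.27022067  2.20475259  5.19161994] 0.025292926580653283
the job is handed in; nothing more can be done
None
```

I lifted the white-dialled gauge off the joist and set it level on the crown, where it held for over 0.5 s at about 8–9 N. I then rocked it to about 0.39 rad with its pointer in the fork, and handed it in at 21.3 s of the 54 s while still holding it on the crown.

- **Pointer and mark:** I read the mark at about 0.40 rad with the dial turned to the side camera. After rocking, I lifted the gauge in the same tilt to look directly: the pointer was in the middle of the fork, within about 0.02–0.03 rad.
- **Final hold:** After I set it back down, the wrist view showed the same tilt (frame edge at row 196.5 in all three pictures). The sole pressed on the crown with about 9–10 N, and the grip command was 50 N.

**Not confirmed at the end:** with the gauge on the stud its dial faces away from every camera, so the final pointer position rests on the unchanged tilt. I also took no last picture to check the bystanders. The arm's path stayed clear of them, and the tape looked unmoved in the last side view.

**Small disagreement:** the wrist and top cameras differed by a few millimetres on the grip's position, and it did not affect the grasp.

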